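Lay the lens-wipe carton flat and slide it home in its bench holder

TASK

Refill the lens-wipe holder in front of the analyser: the new carton stands on end, so push it high on the face with the oval tear-out panel to tip it over onto its plain back, panel up. Then slide it flat along the worktop, its fallen top end first, under the holder's fixed bar until it is fully home against the rear stop, and let go. Do not disturb the cuvette, the vial or the dropper bottle standing nearby.

Things in the scene. Friction and masses are not known exactly. Their poses are not given: they have to be found in the camera images.
- carton_centre (a point): Centre (and centre of mass) of the loose, closed off-white carton: rigid box 60 mm thick (own x), 76 wide (y), 130 long (z), 0.2 to 0.45 kg. Own x points out of the broad face with the oval perforated tear-out panel (60 x 46 mm, dark finger hole): level and towards -y (robot's right) within 0.18 rad at the start, up once it lies on its plain back.
- carton_head (a point): Centre of the carton's head end face (76 x 60 mm, on top at the start), 65 mm from carton_centre along the carton's own z. Same axes as carton_centre.
- carton: The same carton; origin at the centre of its foot end face (grey-blue band round that end), on which it stands at the start, its z up; 65 mm from carton_centre. Pushed squarely at 100 mm or more above the worktop it tips over; pushed below about 65 mm it slides.
- holder: Steel holder fixed on the worktop. Origin on the worktop midway between its rails; own x is the way in (towards +y, robot's left, within 0.14 rad), z up. Rails 36 mm high, 82 apart inside, from x = -42 to +65 mm; mouth flares widen to 100 mm at x = -61 mm. Flat flanges to 60 mm either side. Carton home: head end at x = +65 mm, foot end at x = -65 mm, just outside the flares.
- holder_bar (a point): Middle of the underside of the holder's fixed round bar (10 mm thick, across own y): 65 mm above the worktop at holder x = -22 mm. Bar top at 75 mm; the uprights and nuts at its ends, outside the rails, reach 79 mm.
- holder_stop (a point): On the front face of the holder's rear stop plate (88 mm wide, 47 mm high), at holder x = +65 mm, 30 mm above the worktop, on the centre line.
- cuvette_centre (a point): Centre of a loose clear glass cuvette, 13 x 30 x 45 mm, standing on the worktop to the carton's right; leave it alone.
- vial_centre (a point): Centre of a loose upright capped sample vial, 24 mm in diameter, 53 mm tall, to the carton's right; leave it alone.
- dropper_centre (a point): Centre of a loose upright brown dropper bottle, 34 mm in diameter, 102 mm tall, beyond the holder; leave it alone.
- analyser: Large fixed white analyser behind the lane. Its upright front is at world x = 0.565, about 0.29 m high, from y = -0.55 to +0.32 m, its arched top reaching 0.40 m. A key in its front door sticks out to x = 0.53 at y = -0.16, 0.2 m above the worktop: keep the gripper and wrist clear of both.

How it is judged (in metres and radians):
On the way:
1. the carton lies flat on the worktop on its plain back, panel up (angle between carton_centre's own x axis and vertical below 0.08 rad and height (world z) of carton_centre below 0.036 m), for 0.2 s.
At the end, for the whole second after the job is handed in: The carton lies flat, panel up (within 0.08 rad), between the rails and under the bar, head end within 4 mm of the rear stop and 6 mm of the holder's centre line, square to it within 0.08 rad, released and at rest (all of step 1 and x of carton_head in the frame of holder above 0.061 m and y of carton_head in the frame of holder between -0.006 and 0.006 m and angle between the z axis of carton_centre and the x axis of holder, either way round below 0.08 rad and linear speed of carton below 0.01 m/s); the robot touches nothing.
It fails at once if the cuvette, the vial or the dropper bottle is displaced by more than 25 mm (distance of any of cuvette_centre, vial_centre, dropper_centre from where it was at the start of the episode above 0.025 m).
It also fails if it takes over 54 s, if anything falls off the work surface, if the arm or the gripper's body presses on something with over 40 N, if the wrist force passes 120 N, or if a joint passes its speed limit or range.

ROBOT

A 6-joint arm with a two-finger parallel gripper is mounted at the origin on a cart in front of the work surface, level with it; the furniture and walls round the work are solid. World frame = base frame: x ahead of the robot, y to its left, z up, the work surface at z = 0. Lengths are in mm, angles in rad, forces in N, time in s.
With the tool pointing down it reaches from about 350 to 775 mm from the base axis. Payload 7.3 kg.
Tool frame: the origin (TCP) lies on the centre line of the jaws, within the pads' length; the fingertips stand 22 mm ahead of it and the grasp point (between the pads) lies 3 mm ahead of it; z points along the fingers, y is the direction in which the jaws open and shut (so a half turn about z gives the same grasp; the last joint's range is limited). The gripper opens to 92 mm and grips with 3 to 60 N. Pads are 19 mm wide; open, the fingers measure 130 mm over their backs; the gripper's body (75 mm by 190 mm) begins 47 mm behind the grasp point.
Start: joints at [-1.282, 0.342, 1.524, -0, 1.275, -0.146], TCP at [221.169, -476.159, 248.741] pointing down, gripper open.
Joint ranges: [-2.53, 2.53], [-0.77, 2.02], [0.04, 2.7], [-1, 4.14], [0.28, 2.66], [-3.11, 3.11]. Speed limits (rad/s): [2.57, 2.57, 3.14, 3.14, 3.14, 3.14].

INTERFACE

Orientations are given as [roll, pitch, yaw] about the fixed x, y, z axes, in that order (R = Rz(yaw) Ry(pitch) Rx(roll)).
In Python, from plant import get_obs, capture, close_job gives the robot as it stands.
- The arm moves only by the tool carry_out, never from a script. Its arguments are lists of equal length, an entry for each row: "xyz": the shift along the tool's x, y, z scaled (see below), a list of three; "dr": the turn, a rotation vector about the tool's x, y, z scaled (see below), a list of three. A call has 1 to 8 rows; each row shifts and turns the commanded pose from where the row before left it, along the tool's axes as they then stand; what a row does not reach is not made up. The controller multiplies each number of a shift by 0.06 m and each number of a turn by 8 degrees. A row lasts 1/8 s, in which the tool goes at most 62.5 mm and 10.7 degrees, less where a joint would pass 70% of its speed; a pose out of reach is approached as far as the arm can. A call with a number of a shift or a turn outside -1 to 1 is refused whole. A call with a gripper value outside its range is refused whole. "gripper" is the gripper's target within -1 to 1 (fully open at 1, half-way at 0, shut at -1), set as the call begins (left out, the last holds). The fingers move at their own pace and stop on an object; the grip force is fixed at half the most. Time passes only in rows, so rows that do not move let the fingers close. It gives the time, the measured TCP pose, the force and the opening at its end, in the units of the state.
- get_obs(): the state, without advancing time (a new reading comes with each control period).
- capture(name): name is "scene" or "top"; returns a dict with "image" (400x640x3 uint8, blue, green, red), "fx", "fy", "cx", "cy" (pixels), "pose" (4x4, takes a point from camera to world coordinates). Camera axes: x right, y up, looking along -z (the intrinsics and any distortion apply to the point x, -y, -z); pixel columns grow to the right and rows downward; lengths in mm; the calibration is good to about 2 mm. A picture is of the moment at which its call begins. There is no depth.
- close_job(): hands the job in, once; it reports no verdict.
The state is a dict: "time": time; "joint_positions": joint angles; "dq": joint speeds; "tau": joint torques, N m; "tool_pos": TCP position; "tcp_rot": TCP orientation; "contact_force": force on the tool from outside, world axes, zero at the start; "moment": the same for the moment, N m; "grip_width": finger opening in mm.
Only numpy, scipy, OpenCV 4.12 (cv2) and the standard library are available. Lean on these libraries where they do the work, as an engineer would, in place of code of your own. Each camera call takes 0.05 s, during which the arm holds its last target.

## Working session

There is one attempt and no reset: what is moved stays moved. The work goes in short steps, Python scripts to look and compute and a tool call to move; the robot and the scene stay as the last step left them, time stands still between calls to the robot, and variables do not carry over. Pictures are saved under pics/ and viewed, and the job is handed in when it is done.

Besides the shell and the picture viewer there is one more tool, called by a JSON object that holds its "method" and its "body". carry_out: Moves the arm, as the interface text tells. Shifts and turns lie within -1 to 1; 1 stands for 0.06 m of shift or 8 degrees of turn. Its arguments: {"type":"object","properties":{"xyz":{"type":"array"},"dr":{"type":"array"},"gripper":{"type":"number"}},"required":["xyz","dr"]}

```bash
ls; mkdir -p pics
python3 - <<'E'
from plant import get_obs, capture
import cv2
o=get_obs();print({k:o[k] for k in ['time','tool_pos','tcp_rot','contact_force','grip_width']})
for n in ['scene','top']:
    c=capture(n); cv2.imwrite(f'pics/{n}0.png',c['image']); print(n,c['fx'],c['fy'],c['cx'],c['cy'],c['pose'],[k for k in c])
E
```

```text
pics
{'time': 0.0, 'tool_pos': array([ 221.04571156, -475.77719583,  248.03114817]), 'tcp_rot': array([-3.14003882e+00, -1.98716147e-04,  4.34831089e-01]), 'contact_force': array([-0.61174879,  1.00836972, -0.38170924]), 'grip_width': 91.75978266181166}
scene 508.86809597132714 508.86809597132714 310.9250169328237 204.39073301122315 [[-4.34817206e-01  4.66577447e-01 -7.70220412e-01 -5.03937366e+02]
 [-9.00301857e-01 -2.44004052e-01  3.60442214e-01  6.41870925e+02]
 [-1.97626935e-02  8.50157343e-01  5.26157702e-01  8.19999469e+02]
 [ 0.00000000e+00  0.00000000e+00  0.00000000e+00  1.00000000e+00]] ['image', 'fx', 'fy', 'cx', 'cy', 'pose']
top 496.3784719916508 496.3784719916508 313.29622041825496 196.54618379567387 [[-8.69454386e-03  9.85891693e-01 -1.67158533e-01  3.47679673e+02]
 [-9.99934072e-01 -9.82581233e-03 -5.94176123e-03  1.50478590e+02]
 [-7.50040142e-03  1.67095852e-01  9.85912126e-01  1.31914160e+03]
 [ 0.00000000e+00  0.00000000e+00  0.00000000e+00  1.00000000e+00]] ['image', 'fx', 'fy', 'cx', 'cy', 'pose']
```

View pics/scene0.png

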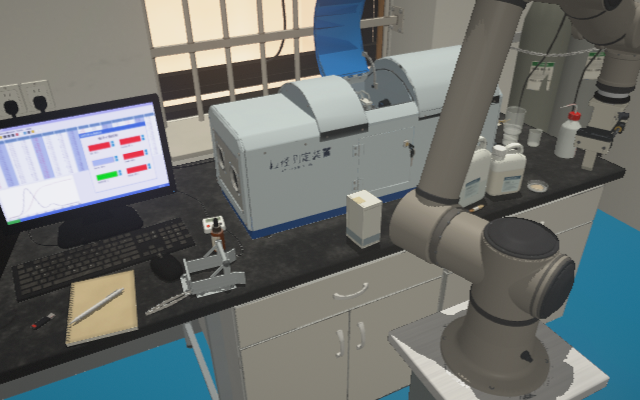

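View pics/top0.png

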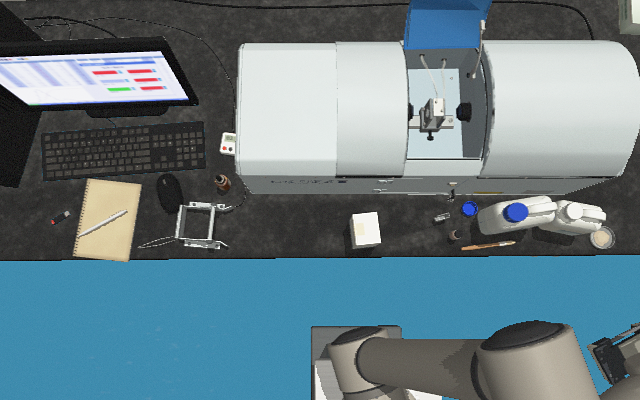

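The top view shows the carton at about (366,230), the holder at about (200,222), the dropper bottle at about (222,183), and small items to the right of the carton at (442,217) and (455,236). I'll zoom in to measure them.

```bash
cat > h.py <<'E'
import numpy as np, cv2
from plant import get_obs, capture
def hit(c,u,v,z):
    d=np.array([(u-c['cx'])/c['fx'],-(v-c['cy'])/c['fy'],-1.0]); P=np.array(c['pose']); r=P[:3,:3]@d; o=P[:3,3]
    return o+r*(z-o[2])/r[2]
def proj(c,p):
    P=np.array(c['pose']); q=P[:3,:3].T@(np.asarray(p,float)-P[:3,3])
    return np.array([c['cx']+c['fx']*q[0]/-q[2], c['cy']-c['fy']*q[1]/-q[2]])
def crop(im,x0,y0,w,h,s,name):
    cv2.imwrite(name,cv2.resize(im[y0:y0+h,x0:x0+w],None,fx=s,fy=s,interpolation=cv2.INTER_CUBIC))
E
python3 - <<'E'
import cv2
from h import crop
t=cv2.imread('pics/top0.png');s=cv2.imread('pics/scene0.png')
crop(t,130,160,130,100,6,'pics/t_h.png')
crop(t,340,190,130,80,6,'pics/t_c.png')
crop(s,140,205,120,110,5,'pics/s_h.png')
crop(s,330,170,100,90,6,'pics/s_c.png')
E
```

```text
(no output)
```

View pics/t_h.png

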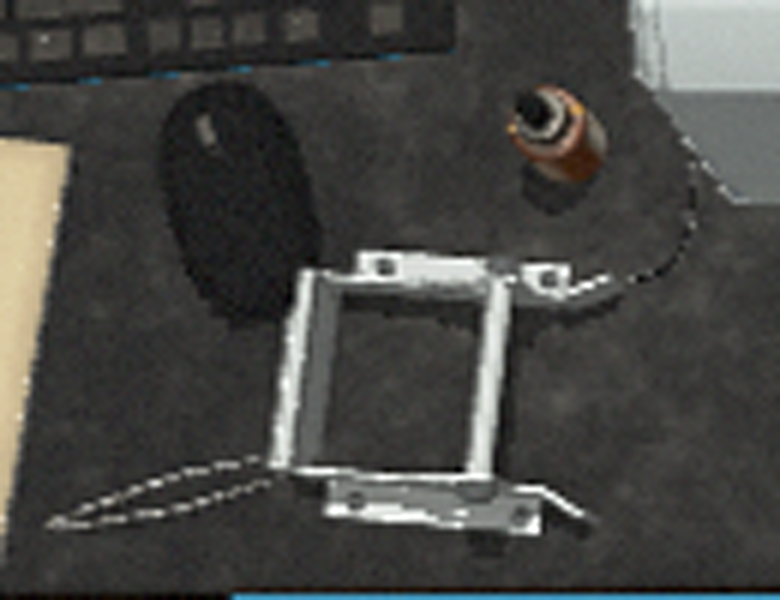

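View pics/t_c.png

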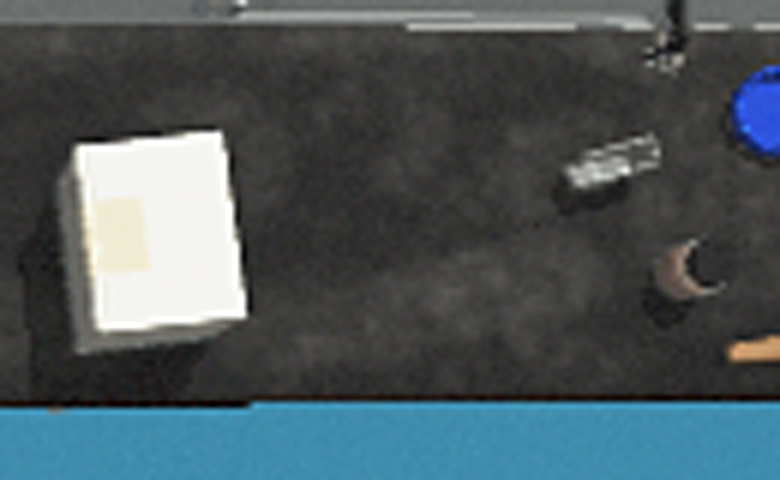

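View pics/s_h.png

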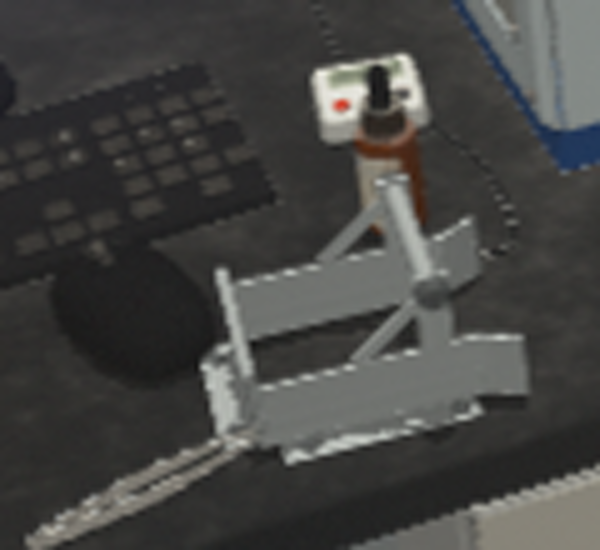

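View pics/s_c.png

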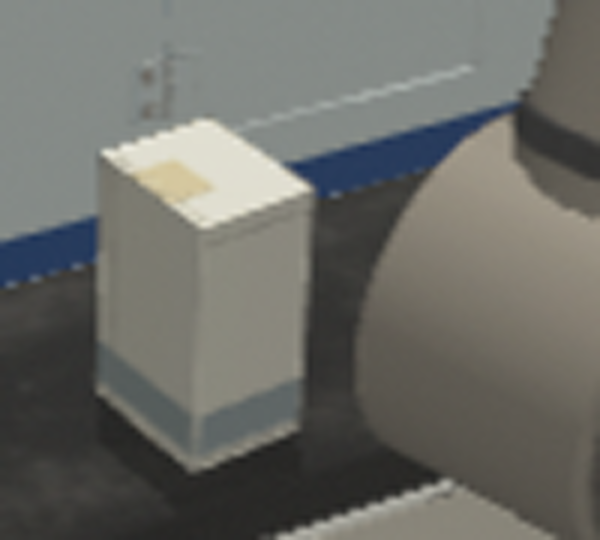

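Run:
```python
from h import *
from scipy.optimize import least_squares
t=capture('top');s=capture('scene')
f=lambda x0,y0,k:(lambda p:((p[0]+.5)/k-.5+x0,(p[1]+.5)/k-.5+y0))
tc=f(340,190,6);th=f(130,160,6);sh=f(140,205,5);sc=f(330,170,6)
# carton
L=[(30,38),( 30,-38),(-30,-38),(-30,38)]
C=[hit(t,*tc(p),130) for p in [(75,145),(220,131),(246,317),(98,333)]]
for c in C: print('c',c.round(1))
print([np.linalg.norm(C[i]-C[(i+1)%4]).round(1) for i in range(4)])
C=np.array(C);print('centre',C.mean(0))
print('scene top', [hit(s,*sc(p),130).round(1) for p in [(97,152),(208,118),(313,188),(201,230)]], 'foot',[hit(s,*sc(p),0).round(1) for p in [(98,392),(195,471),(300,430)]])
# holder
for n,p,z in [('barU',(502,278),72),('barL',(480,476),72),('plU',(312,270),47),('plL',(282,468),47),('fU1',(360,252),2),('fU2',(572,263),2),('fL1',(326,515),2),('fL2',(540,534),2)]:
    print(n,hit(t,*th(p),z).round(1))
for n,p,z in [('barfar',(393,180),79),('barnear',(432,290),70),('plfar',(221,270),47),('plnear',(247,376),47),('flareNear',(525,337),36),('flareFar',(473,222),36),('flareNearbot',(527,397),0)]:
    print(n,hit(s,*sh(p),z).round(1))
for n,p,z in [('drop',(545,112),102),('cuv',(612,162),45),('vial',(702,265),53)]:
    cc=th if n=='drop' else tc
    print(n,hit(t,*cc(p),z).round(1))
print(proj(t,(565,-160,200)))
```

```text
c [506.2  64.4 130. ]
c [511.4   5.9 130. ]
c [436.5  -2.2 130. ]
c [430.7  56.9 130. ]
[np.float64(58.7), np.float64(75.3), np.float64(59.3), np.float64(75.9)]
centre [471.19594119  31.23714758 130.        ]
scene top [array([506.3,  66.6, 130. ]), array([509.3,   8. , 130. ]), array([436.4,  -1.1, 130. ]), array([429.4,  59.2, 130. ])] foot [array([505.7,  64. ,   0. ]), array([432.4,  55.3,   0. ]), array([437.4,  -2.9,   0. ])]
barU [537.5 412.7  72. ]
barL [453.6 419.9  72. ]
plU [545.6 500.5  47. ]
plL [459.9 510.3  47. ]
fU1 [560.6 491.6   2. ]
fU2 [554.6 396.2   2. ]
fL1 [442.9 502.7   2. ]
fL2 [433.7 407.8   2. ]
barfar [533.4 414.3  79. ]
barnear [450.8 421.4  70. ]
plfar [543.7 503.5  47. ]
plnear [457.5 512.2  47. ]
flareNear [438.2 382.4  36. ]
flareFar [538.7 375.2  36. ]
flareNearbot [437.2 385.1   0. ]
drop [602.9 390.2 102. ]
cuv [ 508.  -172.5   45. ]
vial [ 462.5 -206.3   53. ]
[451.56787211 183.32764841]
```

Run:
```python
import cv2
from h import crop
t=cv2.imread('pics/top0.png');s=cv2.imread('pics/scene0.png')
crop(t,540,300,100,100,6,'pics/t_g.png')
crop(s,540,50,100,130,4,'pics/s_g.png')
from h import *
from scipy.optimize import least_squares
t=capture('top');s=capture('scene')
f=lambda x0,y0,k:(lambda p:((p[0]+.5)/k-.5+x0,(p[1]+.5)/k-.5+y0))
th=f(130,160,6);sh=f(140,205,5)
# points on holder: (cam, pix, xyz in holder)  ; line-type constraints via midpoint
obs=[(t,th((325,275)),(65,-44,47)),(t,th((298,466)),(65,44,47)),(t,th((493,284)),(-22,-41,70)),(t,th((480,476)),(-22,41,70)),
(s,sh((527,337)),(-61,50,36)),(s,sh((475,220)),(-61,-50,36)),(s,sh((247,376)),(66,44,47)),(s,sh((222,270)),(66,-44,47)),(s,sh((525,397)),(-61,50,0))]
def r(q):
    c,sn=np.cos(q[2]),np.sin(q[2])
    return np.concatenate([proj(cam,(q[0]+c*p[0]-sn*p[1],q[1]+sn*p[0]+c*p[1],p[2]))-np.array(px) for cam,px,p in obs])
R=least_squares(r,[496,439,1.48],x_scale=[1,1,.01],loss='soft_l1');print(R.x,r(R.x).reshape(-1,2).round(1))
```

```text
[495.58705753 439.59643111   1.47711742] [[-2.1 -0.8]
 [-2.   1.1]
 [ 1.2  0.3]
 [-0.5  0.4]
 [-1.1 -0.3]
 [-0.1  0.1]
 [ 1.1 -0.5]
 [ 0.5 -0.7]
 [ 0.6 -0.9]]
```

View pics/t_g.png

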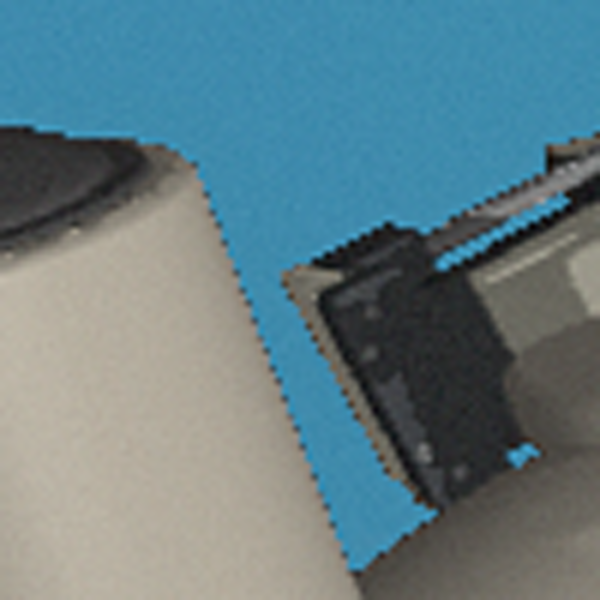

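View pics/s_g.png

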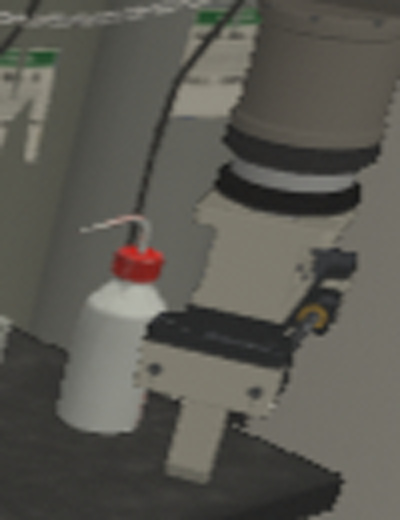

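{"method": "carry_out", "body": {"xyz": [[0,0,0],[0,0,0],[0,0,0],[0.3,-0.5,0],[0.4,-0.64,0],[0.4,-0.64,0],[0.4,-0.64,0],[0.4,-0.64,0]], "dr": [[0,0,0.81],[0,0,0.81],[0,0,0.81],[0,0,0],[0,0,0],[0,0,0],[0,0,0],[0,0,0]], "gripper": 1}}

```text
time: 1.3
tool_pos: [317.6, -281.2, 248.8]
tcp_rot: [3.141, -0.0, 0.095]
contact_force: [0.7, -0.2, 0.4]
grip_width: 91.4
```

{"method": "carry_out", "body": {"xyz": [[0.43,-0.7,0],[0.43,-0.7,0],[0.43,-0.7,0],[0.43,-0.7,0],[0.43,-0.7,0],[0.43,-0.7,0],[0.3,-0.5,0],[0.18,-0.26,0]], "dr": [[0,0,0],[0,0,0],[0,0,0],[0,0,0],[0,0,0],[0,0,0],[0,0,0],[0,0,0]]}}

```text
time: 2.3
tool_pos: [471.9, 33.0, 248.6]
tcp_rot: [-3.142, -0.0, 0.098]
contact_force: [0.3, -1.0, -0.1]
grip_width: 91.8
```

Run:
```python
from h import *
for n in ['scene','top']:
    c=capture(n); 
    if n=='scene': crop(c['image'],290,60,160,200,3,'pics/s1.png')
    else: crop(c['image'],280,140,200,200,3,'pics/t1.png')
print(get_obs()['tool_pos'],get_obs()['tcp_rot'])
```

```text
[472.02025311  32.65707582 248.55717091] [-3.14139108e+00 -1.63145816e-04  9.80192586e-02]
```

View pics/s1.png

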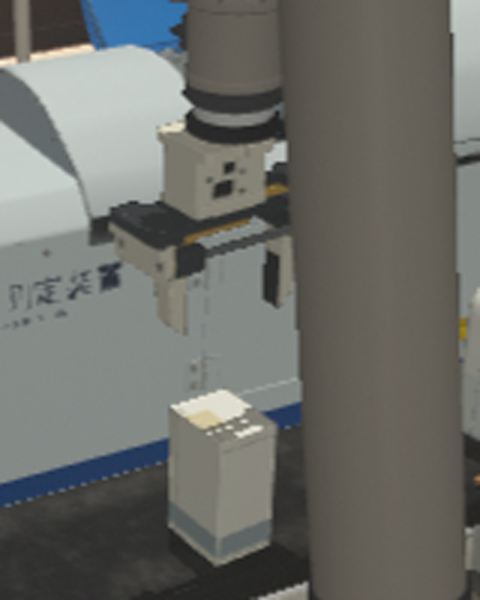

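View pics/t1.png

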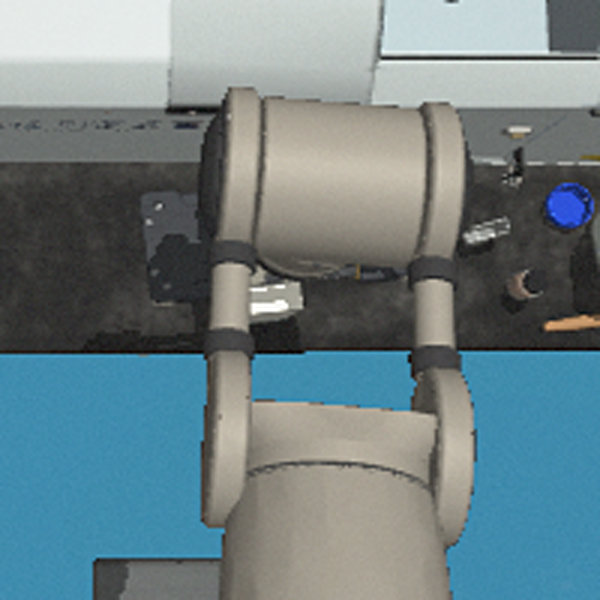

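Run:
```python
from h import *
c=capture('top')
for z in (400,500,600): print(z, hit(c,280+235/3,140+88/3,z).round(0), hit(c,280+340/3,140+265/3,z).round(0), hit(c,280+145/3,140+193/3,z).round(0))
c=capture('scene')
# flange top ring row/col in scene: (235,130)/3
for z in (300,350,400,450): print(z, proj(c,(472,32,z)))
o=get_obs();print(o['joint_positions'].round(3))
```

```text
400 [555.  70. 400.] [442.   8. 400.] [488. 128. 400.]
500 [532.  79. 500.] [432.  24. 500.] [473. 130. 500.]
600 [510.  88. 600.] [422.  39. 600.] [458. 133. 600.]
300 [366.09450662 138.14983324]
350 [366.87277977 118.97238024]
400 [367.68539219  98.94877229]
450 [368.53466784  78.02174447]
[-0.096  0.246  1.661 -0.     1.235  1.378]
```

Run:
```python
from h import *
c=capture('scene'); crop(c['image'],150,0,350,260,2.2,'pics/s2.png')
c=capture('scene')
for z in (500,550,600,650): print(z, (proj(c,(472,32,z))-[150,0])*2.2)
for p in [(565,320,290),(565,0,290),(650,320,400),(565,320,0),(565,100,290)]: print(p,(proj(c,p)-[150,0])*2.2)
```

```text
500 [482.7309195  123.48323972]
550 [484.77792606  73.04288708]
600 [486.923993    20.16158475]
650 [489.17648931 -35.34224744]
(565, 320, 290) [202.82712727 333.22646083]
(565, 0, 290) [457.76361742 277.74757756]
(650, 320, 400) [168.02314534 212.31779278]
(565, 320, 0) [224.33913812 547.5393335 ]
(565, 100, 290) [382.96491128 294.02515589]
```

View pics/s2.png

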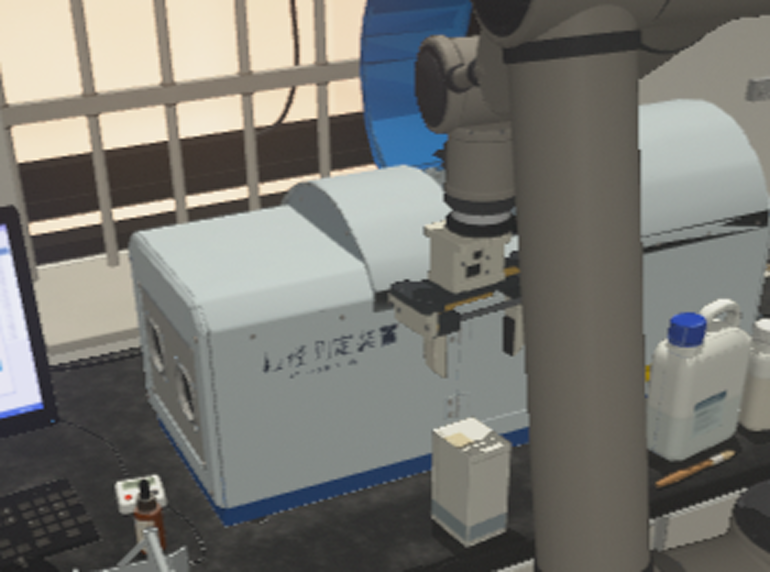

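{"method": "carry_out", "body": {"xyz": [[0,0,0.6],[0,0,0.6],[0,0,0.6],[0,0,0.5],[0,0,0]], "dr": [[0,0,0],[0,0,0],[0,0,0],[0,0,0],[0,0,0]]}}

```text
time: 3.22
tool_pos: [470.0, 30.5, 109.3]
tcp_rot: [-3.141, 0.005, 0.094]
contact_force: [0.1, -0.5, 0.5]
grip_width: 91.6
```

{"method": "carry_out", "body": {"xyz": [[0,0,0],[0,0,0],[0,0,0],[0,0,0],[0,0,0]], "dr": [[0,0,0],[0,0,0],[0,0,0],[0,0,0],[0,0,0]], "gripper": -1}}

```text
time: 3.85
tool_pos: [471.8, 31.2, 111.3]
tcp_rot: [3.141, -0.001, 0.096]
contact_force: [-1.6, -0.9, 5.7]
grip_width: 59.5
```

{"method": "carry_out", "body": {"xyz": [[0,0,-0.05],[0,0,0],[0,0,0],[0,0,0],[-0.04,-0.3,0],[-0.04,-0.4,0],[-0.04,-0.4,0],[-0.04,-0.4,0]], "dr": [[0,0,0],[0,0,0.45],[0,0,0.45],[0,0,0.46],[0,0,0],[0,0,0],[0,0,0],[0,0,0]]}}

```text
time: 4.85
tool_pos: [469.9, 122.4, 113.1]
tcp_rot: [3.141, 0.002, -0.095]
contact_force: [0.7, 0.0, -4.0]
grip_width: 60.1
```

{"method": "carry_out", "body": {"xyz": [[-0.04,-0.4,0],[-0.04,-0.3,0],[0,-0.1,0],[0,0,0],[0,0,0]], "dr": [[0,0,0],[0,0,0],[0,0,0],[0,0,0],[0,0,0]]}}

```text
time: 5.48
tool_pos: [470.2, 169.3, 113.6]
tcp_rot: [3.141, 0.0, -0.095]
contact_force: [-0.1, -0.9, -4.7]
grip_width: 59.7
```

Run:
```python
from h import *
o=get_obs();print(o['tool_pos'],o['tcp_rot'],o['contact_force'],o['grip_width'])
c=capture('scene'); crop(c['image'],150,80,270,230,2.8,'pics/s3.png')
```

```text
[470.21636746 169.31843252 113.62106831] [ 3.14118944e+00  1.78769754e-04 -9.50121083e-02] [-0.10270357 -0.9426029  -4.70292801] 59.71041144177709
```

View pics/s3.png

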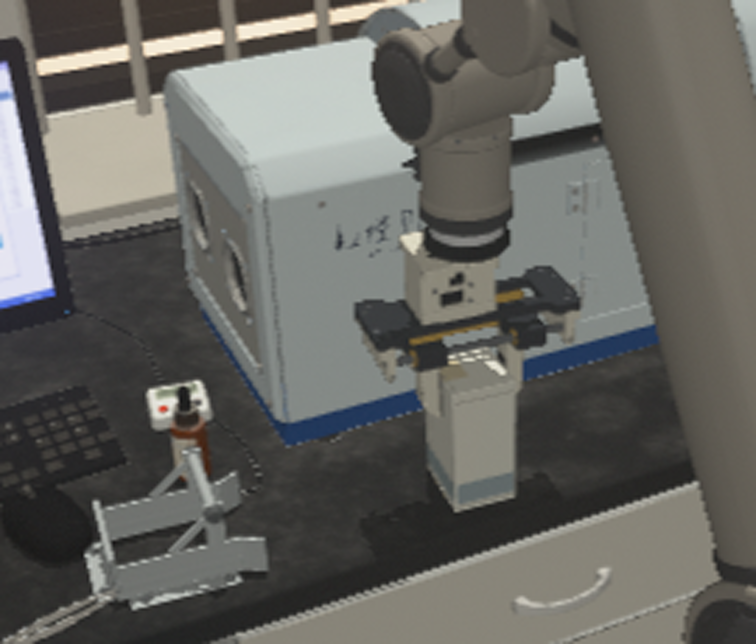

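{"method": "carry_out", "body": {"xyz": [[0,0,0.05],[0,0,0]], "dr": [[0,0,0],[0,0,0]]}}

```text
time: 5.78
tool_pos: [470.5, 169.5, 111.3]
tcp_rot: [3.141, -0.001, -0.095]
contact_force: [-1.4, -1.5, 2.5]
grip_width: 59.7
```

{"method": "carry_out", "body": {"xyz": [[0,0,0],[0,0,0],[0,0,0],[0,0,0],[0,0,-0.4],[0,0,-0.7],[0,0,-0.3],[0,0,0]], "dr": [[0,0,0],[0,0,0],[0,0,0],[0,0,0],[0,0,0],[0,0,0],[0,0,0],[0,0,0]], "gripper": 1}}

```text
time: 6.78
tool_pos: [470.9, 170.2, 195.9]
tcp_rot: [-3.141, -0.003, -0.094]
contact_force: [0.3, 0.1, -1.6]
grip_width: 91.7
```

{"method": "carry_out", "body": {"xyz": [[0,0.5,0],[0,0.7,0],[0,0.05,0],[0,0,0],[0,0,0],[0,0,0]], "dr": [[0,0,0],[0,0,0],[0,0,0],[0,0,0],[0,0,0],[0,0,0]], "gripper": -1}}

```text
time: 7.52
tool_pos: [463.1, 96.0, 194.5]
tcp_rot: [3.142, 0.0, -0.093]
contact_force: [-0.3, -0.6, -1.0]
grip_width: 36.3
```

Run:
```python
from h import *
o=get_obs();print(o['tool_pos'],o['tcp_rot'],o['contact_force'],o['grip_width'])
c=capture('scene'); crop(c['image'],270,100,160,170,3.5,'pics/s4.png')
c=capture('top'); crop(c['image'],250,160,160,100,5,'pics/t4.png')
```

```text
[463.08306321  96.03955591 194.49541101] [ 3.14158628e+00  2.26810959e-04 -9.32244161e-02] [-0.33400934 -0.55975867 -0.98313899] 36.268387431589154
```

View pics/s4.png

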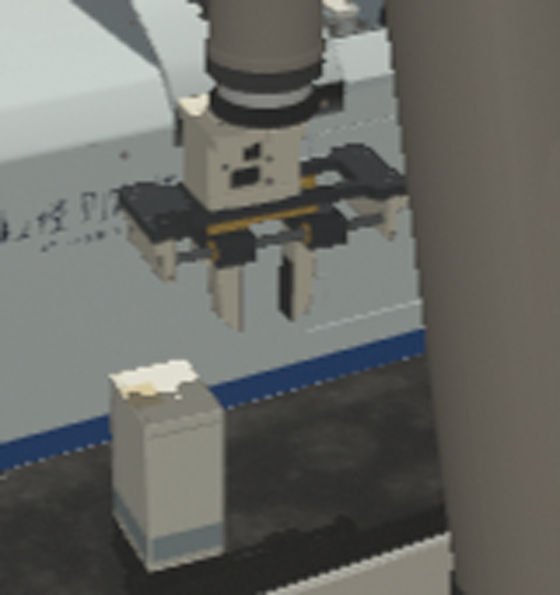

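View pics/t4.png

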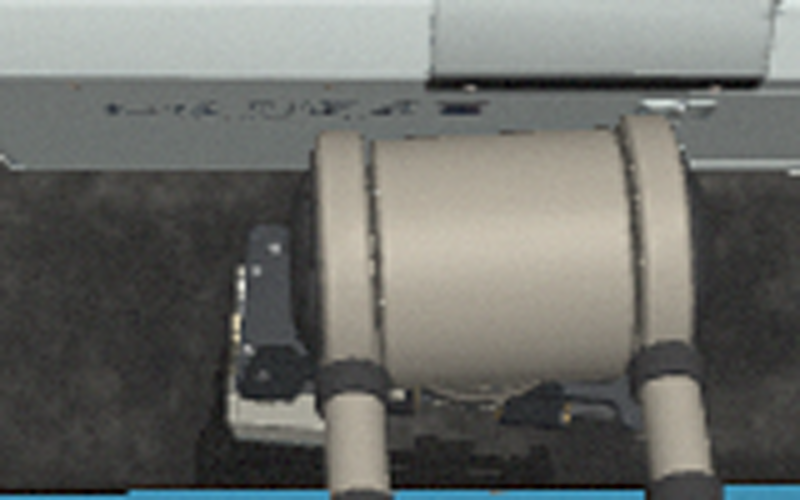

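{"method": "carry_out", "body": {"xyz": [[0,0,0],[0,0,0],[0,0,0],[0,0,0.5],[0,0,0.5],[0,0,0.2],[0,0,0]], "dr": [[0,0,0],[0,0,0],[0,0,0],[0,0,0],[0,0,0],[0,0,0],[0,0,0]]}}

```text
time: 8.5
tool_pos: [463.0, 95.3, 122.4]
tcp_rot: [3.141, 0.001, -0.094]
contact_force: [0.6, 0.3, 0.7]
grip_width: 0.3
```

{"method": "carry_out", "body": {"xyz": [[0,-0.15,0],[0,-0.15,0],[0,-0.15,0],[0,-0.15,0],[0,-0.15,0],[0,0,0]], "dr": [[0,0,0],[0,0,0],[0,0,0],[0,0,0],[0,0,0],[0,0,0]]}}

```text
time: 9.25
tool_pos: [467.3, 140.8, 122.6]
tcp_rot: [3.142, 0.0, -0.093]
contact_force: [0.7, -0.1, -0.1]
grip_width: 0.5
```

Run:
```python
from h import *
o=get_obs();print(o['tool_pos'],o['tcp_rot'],o['contact_force'],o['grip_width'])
c=capture('scene'); crop(c['image'],240,120,160,170,3.5,'pics/s5.png')
```

```text
[467.32686842 140.77957094 122.58715109] [ 3.14157215e+00  9.54462507e-05 -9.33741007e-02] [ 0.70795546 -0.06047085 -0.10338796] 0.5073938954048725
```

View pics/s5.png

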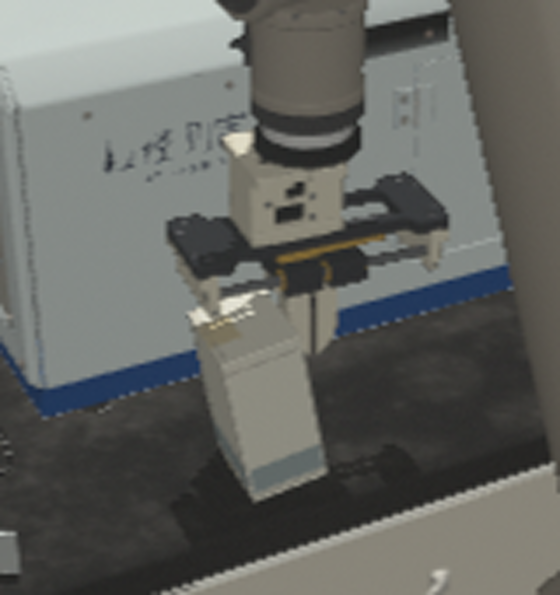

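{"method": "carry_out", "body": {"xyz": [[0,-0.15,0],[0,-0.15,0],[0,-0.15,0],[0,-0.15,0],[0,-0.1,0],[0,0,0],[0,0,0]], "dr": [[0,0,0],[0,0,0],[0,0,0],[0,0,0],[0,0,0],[0,0,0],[0,0,0]]}}

```text
time: 10.18
tool_pos: [471.2, 181.8, 122.6]
tcp_rot: [3.141, 0.0, -0.094]
contact_force: [-0.9, -1.0, -0.3]
grip_width: 0.2
```

{"method": "carry_out", "body": {"xyz": [[0,0,0],[0,0.7,0],[0,0.8,0],[0,0.9,0],[0,0.7,0]], "dr": [[0,0,0],[0,0,0],[0,0,0],[0,0,0],[0,0,0]]}}

```text
time: 10.8
tool_pos: [453.5, -5.2, 122.9]
tcp_rot: [3.141, -0.0, -0.095]
contact_force: [0.6, 0.9, -0.1]
grip_width: 1.0
```

Run:
```python
from h import *
o=get_obs();print(o['tool_pos'],o['tcp_rot'],o['contact_force'],o['grip_width'])
c=capture('scene'); crop(c['image'],140,120,270,190,2.9,'pics/s6.png')
c=capture('top'); crop(c['image'],160,160,200,100,4,'pics/t6.png')
```

```text
[453.46752181  -5.24552173 122.87028879] [ 3.14133403e+00 -4.20071118e-04 -9.52967636e-02] [ 0.57595338  0.92801537 -0.14368587] 0.9511908921986901
```

View pics/s6.png

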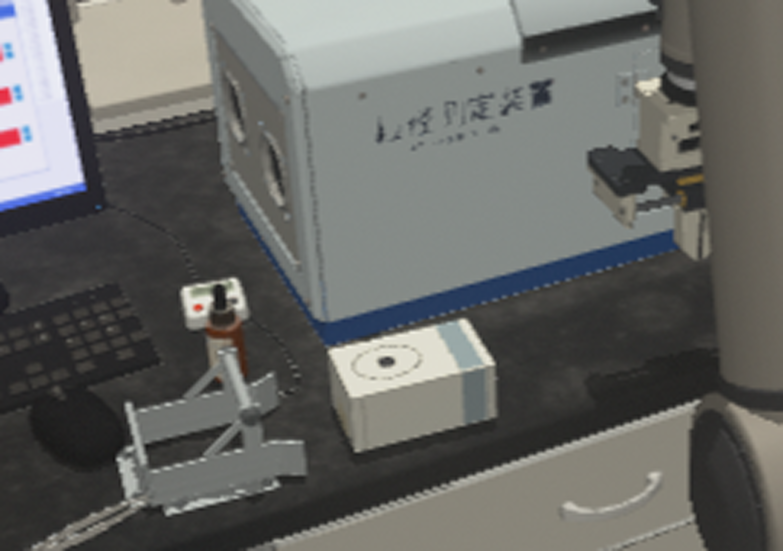

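View pics/t6.png

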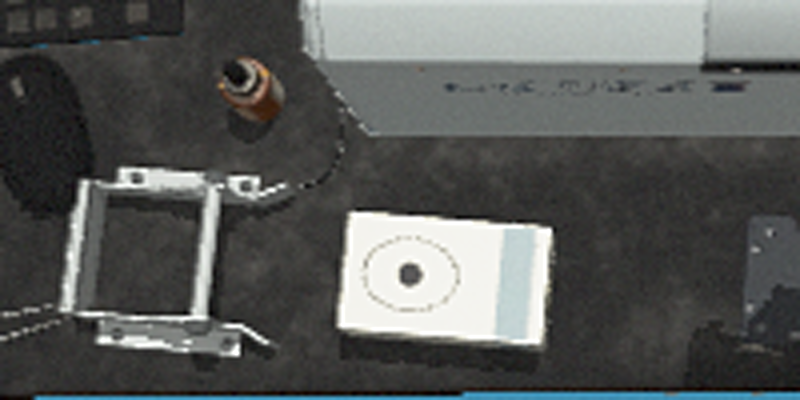

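The carton has fallen flat with its panel up, top view corners at about (349,212), (554,227), (543,347) and (338,330) in the crop. Next I'll measure how well it lines up with the holder.

```bash
cat > meas.py <<'E'
from h import *
H=np.array([495.6,439.6]);a=1.477;X=np.array([np.cos(a),np.sin(a)]);Y=np.array([-np.sin(a),np.cos(a)])
def toH(p): d=np.asarray(p)[:2]-H; return np.array([d@X,d@Y])
E
python3 - <<'E'
from meas import *
t=capture('top')
f=lambda p:((p[0]+.5)/4-.5+160,(p[1]+.5)/4-.5+160)
im=t['image'];g=im[200:260,230:310].min(2); 
m=(g>150).astype(np.uint8); n,l,st,_=cv2.connectedComponentsWithStats(m); k=1+st[1:,4].argmax()
cs,_=cv2.findContours((l==k).astype(np.uint8),cv2.RETR_EXTERNAL,cv2.CHAIN_APPROX_NONE)
hull=cv2.convexHull(cs[0])[:,0]; print(st[k])
W=np.array([hit(t,u+230,v+200,60)[:2] for u,v in cs[0][:,0]],np.float32)
r=cv2.minAreaRect(W);print(r); 
print('H rect',[toH(p).round(1) for p in cv2.boxPoints(r)], 'centre',toH(r[0]))
C=[hit(t,*f(p),60)[:2] for p in [(349,212),(554,227),(543,348),(338,330)]]
for c in C: print(c.round(1),toH(c).round(1))
E
```

```text
[  14   13   54   33 1482]
((478.6362609863281, 267.0621643066406), (129.8865509033203, 75.53363800048828), 84.842041015625)
H rect [array([-238.5,   38.3]), array([-238.2,  -37.3]), array([-108.3,  -36.8]), array([-108.6,   38.7])] centre [-173.36822388    0.72947628]
[521.1 328.6] [-108.2  -35.8]
[510.1 197.3] [-239.9  -37.2]
[433.1 204.5] [-239.9   40.2]
[445.7 334.5] [-109.3   39.9]
```

{"method": "carry_out", "body": {"xyz": [[0,0,0],[0,0,0],[-0.15,0,0.48],[-0.16,0,0.49],[0,-0.5,0],[0,-0.7,0],[0,-0.5,0],[0,-0.3,0]], "dr": [[0,0.94,0],[0,0.94,0],[0,0,0],[0,0,0],[0,0,0],[0,0,0],[0,0,0],[0,0,0]]}}

```text
time: 11.95
tool_pos: [462.1, 119.1, 61.7]
tcp_rot: [-3.141, -0.263, -0.092]
contact_force: [0.3, 0.1, -0.3]
grip_width: 0.4
```

Run:
```python
from meas import *
o=get_obs();print(o['time'],o['tool_pos'],toH(o['tool_pos']),o['tcp_rot'],o['contact_force'],o['joint_positions'].round(2))
c=capture('scene'); crop(c['image'],140,80,270,230,2.9,'pics/s7.png')
```

```text
11.95 [462.09778859 119.12175094  61.69694449] [-322.20731714    3.33932167] [-3.14115612 -0.26272343 -0.09187425] [ 0.30895823  0.11173646 -0.32884735] [ 0.13  0.43  2.08 -0.15  0.38  1.92]
```

View pics/s7.png

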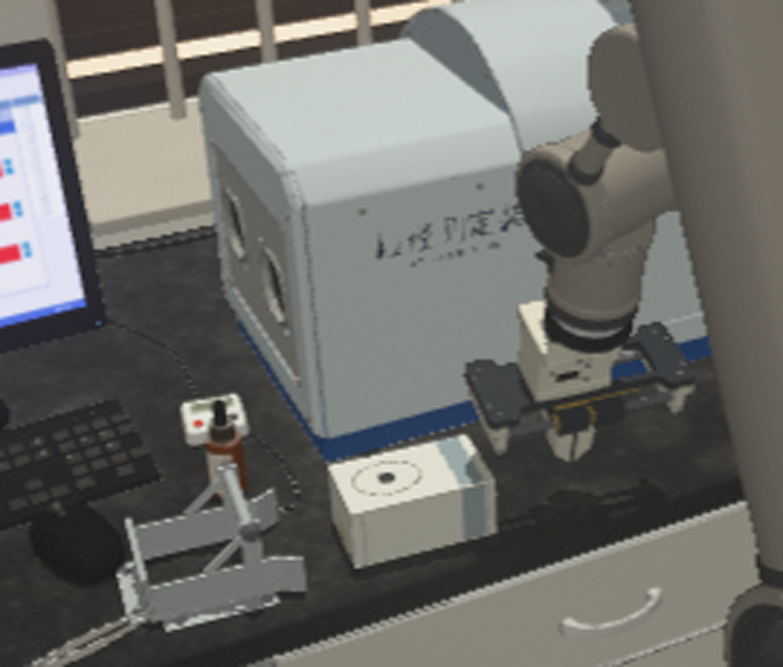

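Run:
```python
from meas import *
c=capture('scene')
for z in (140,150,160,170): print(z,proj(c,(475.8-10,230.4,z)),proj(c,(475.8-20,230.4-10,z)))
# now: bracket bottom px
print((500/2.9+140,450/2.9+80))
o=get_obs();p=o['tool_pos']
from scipy.spatial.transform import Rotation as R
M=R.from_euler('xyz',o['tcp_rot']).as_matrix()
for b in (34,39,44):
  for sx in (-37,-10,10,37): 
    q=p+M@np.array([sx,-90,-b]); print(b,sx,q.round(0),proj(c,q).round(1))
```

```text
140 [295.58524993 214.64452001] [300.974849   215.58503673]
150 [295.4399663  211.22056977] [300.85188873 212.15378379]
160 [295.29345221 207.76762062] [300.72788361 208.69337393]
170 [295.14569195 204.28530259] [300.60282026 205.20343393]
(312.41379310344826, 235.17241379310346)
34 -37 [426. 213.  85.] [309.5 239.3]
34 -10 [452. 210.  92.] [305.8 231.4]
34 10 [471. 209.  97.] [303.2 225.6]
34 37 [497. 206. 104.] [299.7 218.1]
39 -37 [425. 213.  90.] [309.7 238. ]
39 -10 [451. 210.  97.] [306. 230.]
39 10 [470. 209. 102.] [303.3 224.3]
39 37 [496. 206. 109.] [299.8 216.8]
44 -37 [423. 213.  95.] [309.8 236.6]
44 -10 [449. 211. 102.] [306.1 228.7]
44 10 [469. 209. 107.] [303.4 223. ]
44 37 [495. 206. 114.] [299.9 215.4]
```

{"method": "carry_out", "body": {"xyz": [[0,-0.3,0],[0,-0.5,0],[0,-0.25,0],[0,-0.3,0],[0,-0.3,0],[0,-0.3,0],[0,-0.2,0],[0,0,0]], "dr": [[0,0,0],[0,0,0],[0,0,0],[0,0,0],[0,0,0],[0,0,0],[0,0,0],[0,0,0]]}}

```text
time: 13.05
tool_pos: [474.4, 245.5, 61.6]
tcp_rot: [-3.141, -0.263, -0.093]
contact_force: [0.8, 0.2, -0.0]
grip_width: 0.5
```

Run:
```python
from meas import *
o=get_obs();print(o['time'],o['tool_pos'],toH(o['tool_pos']),o['tcp_rot'],o['contact_force'],o['joint_positions'].round(2))
c=capture('scene'); crop(c['image'],140,80,270,230,2.9,'pics/s8.png')
c=capture('top'); crop(c['image'],160,130,200,130,4,'pics/t8.png')
```

```text
13.05 [474.44698892 245.53748912  61.64355894] [-195.19064652    2.88435735] [-3.14113613 -0.26281046 -0.0934382 ] [ 0.80900511  0.16101518 -0.01341868] [ 0.4   0.52  1.91 -0.26  0.5   2.28]
```

View pics/s8.png

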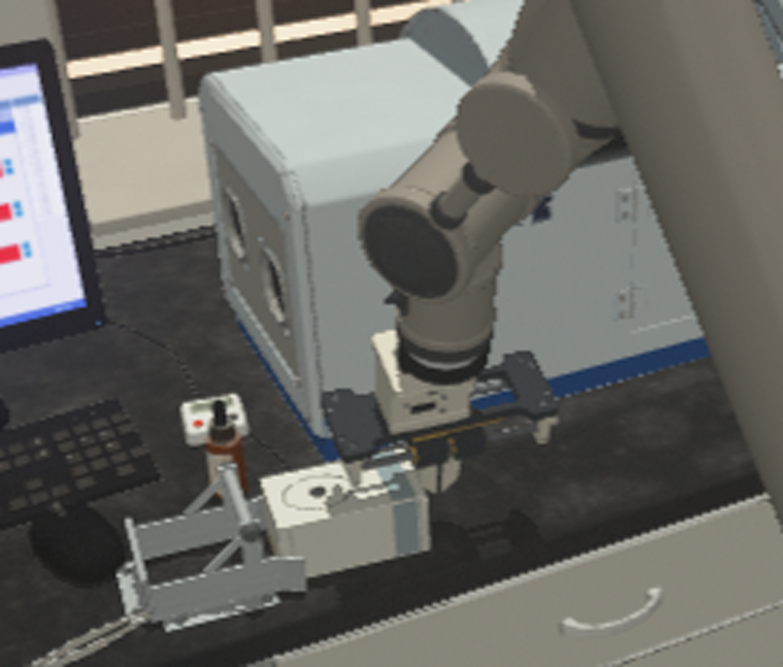

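View pics/t8.png

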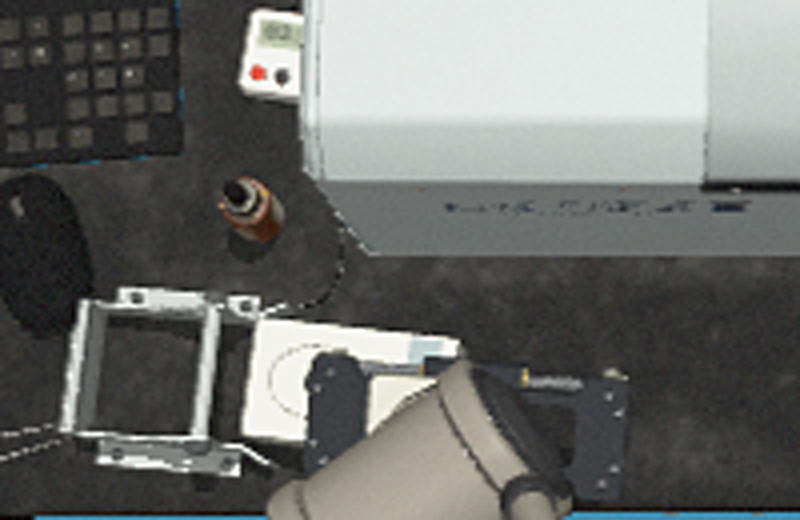

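Run:
```python
from meas import *
t=capture('top')
f=lambda p:((p[0]+.5)/4-.5+160,(p[1]+.5)/4-.5+130)
for p in [(258,317),(243,440),(459,342)]: print(toH(hit(t,*f(p),60)).round(1))
```

```text
[-48.9 -40.5]
[-48.5  38.7]
[-179.   -35.3]
```

{"method": "carry_out", "body": {"xyz": [[0,-0.2,0],[0,-0.2,0],[0,-0.2,0],[0,-0.2,0],[0,-0.2,0],[0,0,0]], "dr": [[0,0,0],[0,0,0],[0,0,0],[0,0,0],[0,0,0],[0,0,0]]}}

```text
time: 13.95
tool_pos: [480.5, 306.1, 61.9]
tcp_rot: [-3.14, -0.264, -0.093]
contact_force: [0.2, 0.0, 0.5]
grip_width: 0.8
```

Run:
```python
from meas import *
o=get_obs();print(o['time'],o['tool_pos'],toH(o['tool_pos']),o['tcp_rot'],o['contact_force'],o['joint_positions'].round(2))
c=capture('scene'); crop(c['image'],140,80,270,230,2.9,'pics/s9.png')
c=capture('top'); crop(c['image'],160,160,160,100,5,'pics/t9.png')
```

```text
13.95 [480.48100302 306.07708022  61.89696043] [-134.35202751    2.54693543] [-3.14040359 -0.26383137 -0.0932215 ] [0.18000122 0.04504704 0.54007446] [ 0.51  0.57  1.8  -0.27  0.58  2.39]
```

View pics/s9.png

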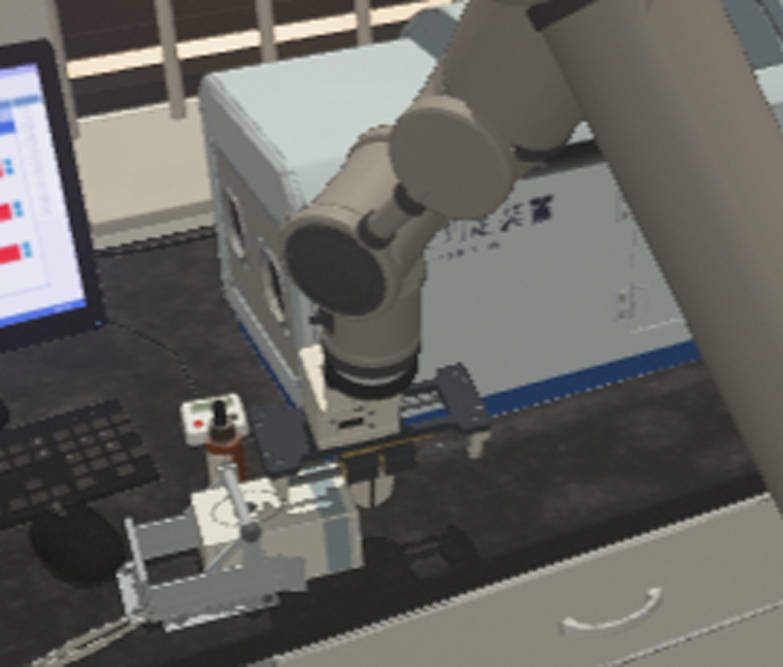

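View pics/t9.png

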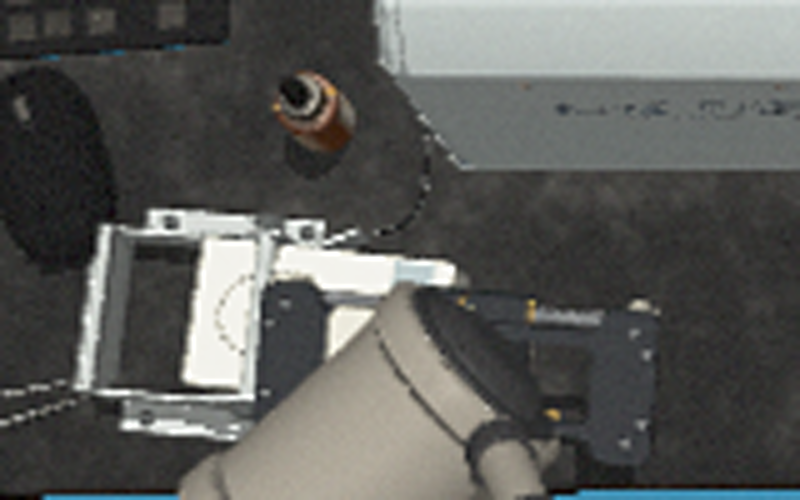

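{"method": "carry_out", "body": {"xyz": [[0,-0.15,0],[0,-0.15,0],[0,-0.15,0],[0,-0.15,0],[0,-0.12,0],[0,0,0]], "dr": [[0,0,0],[0,0,0],[0,0,0],[0,0,0],[0,0,0],[0,0,0]]}}

```text
time: 14.8
tool_pos: [484.3, 348.7, 61.7]
tcp_rot: [-3.141, -0.263, -0.094]
contact_force: [-0.1, -1.0, -0.5]
grip_width: 0.2
```

{"method": "carry_out", "body": {"xyz": [[0,-0.04,0],[0,-0.04,0]], "dr": [[0,0,0],[0,0,0]]}}

```text
time: 15.05
tool_pos: [484.6, 352.0, 61.7]
tcp_rot: [3.141, -0.262, -0.095]
contact_force: [-0.2, -4.4, 0.9]
grip_width: 0.2
```

Run:
```python
from meas import *
o=get_obs();print(o['time'],o['tool_pos'],toH(o['tool_pos']),o['contact_force'])
c=capture('top'); crop(c['image'],160,160,160,100,5,'pics/t10.png')
c=capture('scene'); crop(c['image'],150,170,150,130,5,'pics/s10.png')
```

```text
15.05 [484.56274284 352.02573637  61.68097594] [-88.22305456   2.78663601] [-0.21405813 -4.37917122  0.87334996]
```

View pics/t10.png

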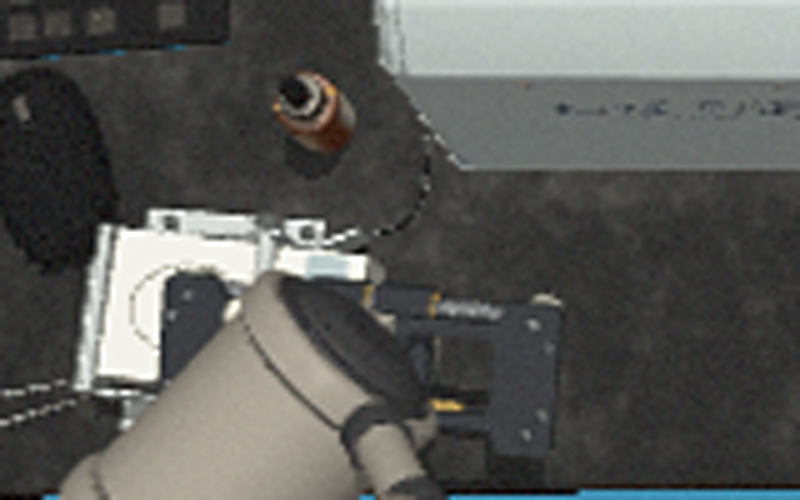

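View pics/s10.png

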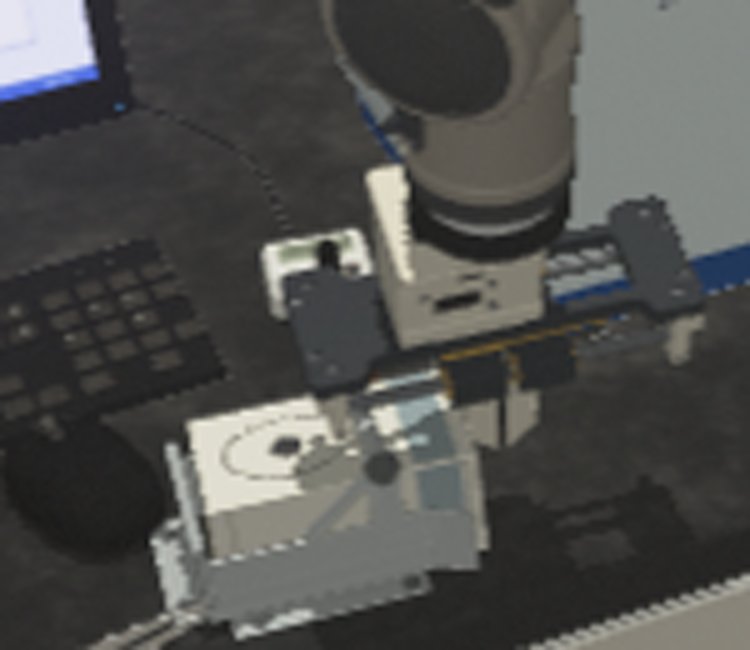

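{"method": "carry_out", "body": {"xyz": [[0,-0.03,0],[0,-0.03,0]], "dr": [[0,0,0],[0,0,0]]}}

```text
time: 15.4
tool_pos: [484.9, 355.9, 61.7]
tcp_rot: [3.141, -0.262, -0.095]
contact_force: [-0.3, -4.9, 1.4]
grip_width: 0.3
```

{"method": "carry_out", "body": {"xyz": [[0,-0.02,0],[0,0,0]], "dr": [[0,0,0],[0,0,0]]}}

```text
time: 15.65
tool_pos: [485.1, 357.0, 61.6]
tcp_rot: [3.141, -0.262, -0.094]
contact_force: [-0.3, -4.1, 1.2]
grip_width: 0.3
```

{"method": "carry_out", "body": {"xyz": [[0,-0.02,0],[0,-0.01,0]], "dr": [[0,0,0],[0,0,0]]}}

```text
time: 15.9
tool_pos: [485.1, 357.2, 61.7]
tcp_rot: [3.138, -0.262, -0.094]
contact_force: [-0.3, -13.3, 6.6]
grip_width: 0.1
```

{"method": "carry_out", "body": {"xyz": [[0,-0.02,0],[0,0,0]], "dr": [[0,0,0],[0,0,0]]}}

```text
time: 16.15
tool_pos: [485.1, 357.3, 61.7]
tcp_rot: [3.136, -0.261, -0.094]
contact_force: [-1.0, -16.2, 8.8]
grip_width: 0.6
```

{"method": "carry_out", "body": {"xyz": [[0,-0.02,0],[0,0,0]], "dr": [[0,0,0],[0,0,0]]}}

```text
time: 16.4
tool_pos: [485.1, 357.4, 61.7]
tcp_rot: [3.134, -0.26, -0.094]
contact_force: [-0.0, -20.6, 11.4]
grip_width: 0.5
```

{"method": "carry_out", "body": {"xyz": [[0,0.1,0],[0,0.4,0],[0,0.6,0],[0,0.8,0],[0,0.8,0],[0,0.6,0],[0,0.3,0],[0,0,0]], "dr": [[0,0,0],[0,0,0],[0,0,0],[0,0,0],[0,0,0],[0,0,0],[0,0,0],[0,0,0]]}}

```text
time: 17.4
tool_pos: [465.6, 145.9, 61.9]
tcp_rot: [-3.141, -0.264, -0.097]
contact_force: [0.2, -0.2, 1.0]
grip_width: 0.3
```

Run:
```python
from meas import *
o=get_obs();print(o['time'],o['tool_pos'],toH(o['tool_pos']),o['contact_force'])
c=capture('top'); crop(c['image'],160,160,160,100,5,'pics/t11.png');cv2.imwrite('pics/t11f.png',c['image'])
c=capture('scene'); crop(c['image'],150,190,130,110,6,'pics/s11.png')
```

```text
17.4 [465.58757374 145.88580171  61.91908036] [-295.23406253    2.37156674] [ 0.19974531 -0.19382975  1.00127758]
```

View pics/t11.png

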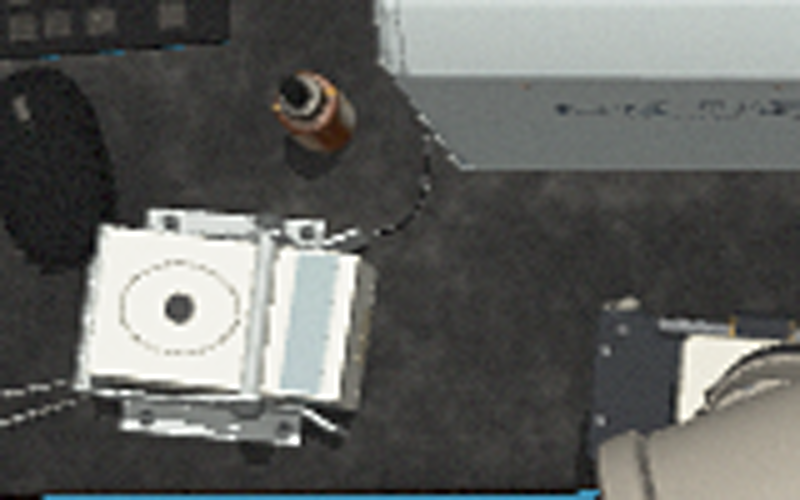

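View pics/s11.png

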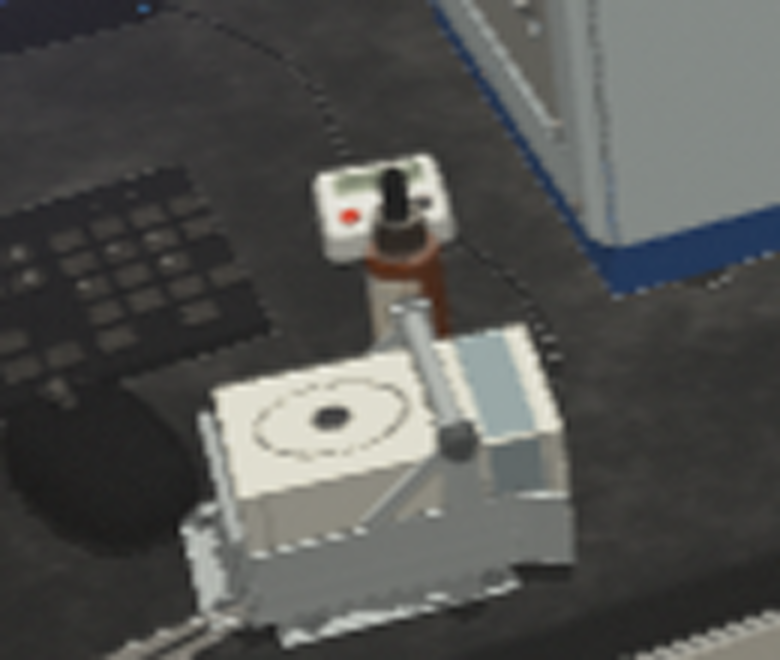

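View pics/t11f.png

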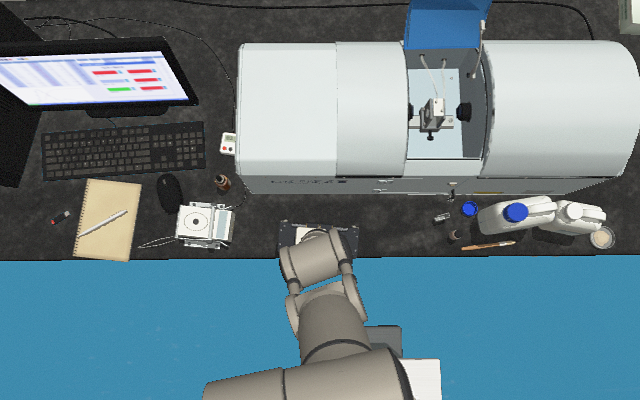

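Run:
```python
from meas import *
t=capture('top');s=capture('scene')
ft=lambda p:((p[0]+.5)/5-.5+160,(p[1]+.5)/5-.5+160)
fs=lambda p:((p[0]+.5)/6-.5+150,(p[1]+.5)/6-.5+190)
for p in [(212,388),(243,498),(527,323),(562,435)]: print('s',toH(hit(s,*fs(p),60)).round(1))
for p in [(361,254),(344,403)]: print('t',toH(hit(t,*ft(p),60)).round(1))
print('expected stop top corners scene crop', [((proj(s,(*(H+X*65+Y*y),47))-[150,190])*6).round(0) for y in (-44,44)])
a=cv2.imread('pics/top0.png').astype(int);b=t['image'].astype(int)
for n,(x,y,w,h) in dict(drop=(212,172,22,22),cuv=(430,208,24,16),vial=(447,228,16,14)).items(): print(n,abs(a[y:y+h,x:x+w]-b[y:y+h,x:x+w]).mean().round(2))
```

```text
s [ 63.6 -40.8]
s [62.9 35.6]
s [-68.  -36.6]
s [-63.3  43.5]
t [-69.  -38.2]
t [-69.   38.4]
expected stop top corners scene crop [array([210., 407.]), array([243., 535.])]
drop 3.11
cuv 2.76
vial 3.17
```

Run:
```python
from meas import *
s=capture('scene');t=capture('top')
crop(s['image'],175,235,45,60,10,'pics/s12.png'); crop(t['image'],170,195,70,60,10,'pics/t12.png')
```

```text
(no output)
```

View pics/s12.png

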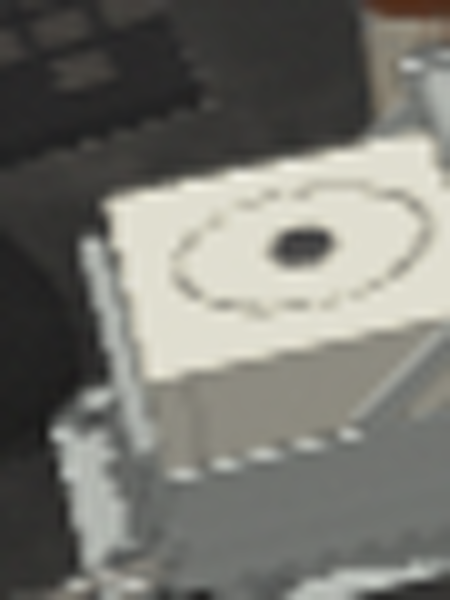

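View pics/t12.png

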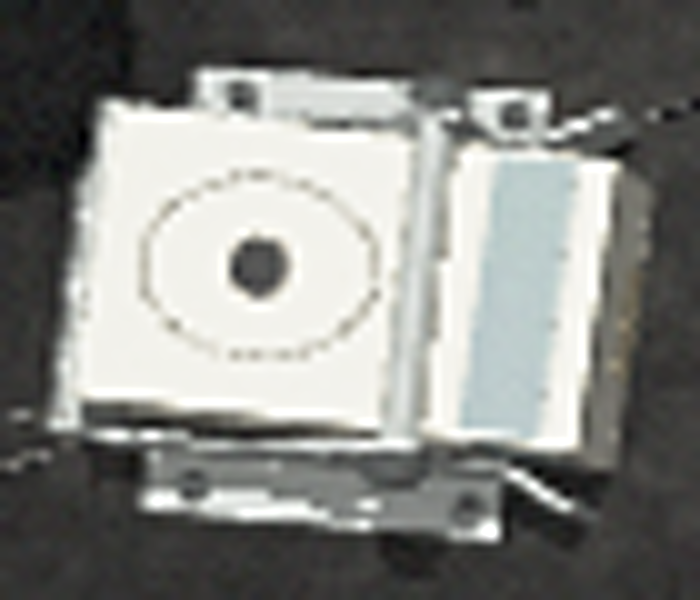

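```bash
python3 -c "
from plant import *
print(get_obs()['contact_force'],get_obs()['time']);print(close_job())"
```

```text
[ 0.08271818  0.48495934 -0.09802979] 17.7
the job is handed in; nothing more can be done
None
```

The carton is in the holder, panel up, under the bar and against the rear stop. I handed the job in at 17.7 s with the arm clear; no verdict is reported.

**What I did**
1. I gripped the standing carton by its top, lifted it about 3 mm, and moved and turned it onto the holder's centre line. You did not ask for this step.
2. I tipped it by pushing high on the panel face with closed fingers. It landed flat and panel up, within about 1 mm and 0.01 rad of the holder line.
3. I slid it in head first with the tool leaned about 15° away from the analyser, then backed off about 210 mm.

**Last checks**
- **At the stop:** The pushing force rose from a steady 4–5 N to about 20 N with almost no further movement. The pictures show no gap at the stop plate.
- **Position from images:** The head end measured x = 63–64 mm and the foot end between −63 and −69 mm, against ±65 when home. That is within my measuring error of a few mm.
- **One disagreement:** The scene camera's corner points suggested about 0.05 rad of skew and 3 mm off centre at each end. The top view put the foot end centred and square. The rails allow only about 0.056 rad, so both readings are within the 0.08 rad limit.
- **Neighbouring items:** Before and after pictures show no visible change around the cuvette, the vial and the dropper bottle.
- **Contact:** Force on the tool was under 0.5 N at hand-in.

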